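Hook the hold-down spring onto its anchor post with the spring puller

TASK

Take the spring puller from its wooden holder, put its pin through the brass ring on the end of the pipe jig's spring, and stretch the spring so that its hook catches behind the brass anchor post and stays seated there under tension. Never load the puller with more than 16 N against the jig or spring, do not let the spring snap back, and do not touch the spring with the gripper. Finally stand the puller back in its holder, fully down, and leave the wrench, brush and tin where they are.

Things in the scene. Friction and masses are not known exactly. Their poses are not given: they have to be found in the camera images.
- jig: Grey base plate 270 x 180 x 12 mm, fixed; origin at centre of underside, x along its length. The spring lies over y = 0, 34 mm above the bench, pinned at x = -90 mm and pulled towards +x. Fixed on it: a pipe along x at y = -60 mm (V blocks to y = -35; top 52 mm) and a red arm at x = -105 mm (top 68; hinge block at y = 52 mm, top 72). The rest is clear
- anchor_mark (a point): nominal place of the brass anchor post, at jig x = 54 mm, y = 0, 34 mm above the bench. The post (upright, 10 mm thick, 16 mm cap 44 to 48 mm above the bench) is clamped in a cross slot and is NOT measured: it stands up to 3 mm off this point along the jig's x and up to 12 mm off along its y. Find it by feel (or sight)
- crook (a point): centre of the crook of the hook (level U of 5 mm wire, open towards the spring; x outwards along the spring, z up); the seated post is here within 1.5 mm. Wire centre: shank at y = +8.5 mm from x = -29 to 0, bend outermost at x = +8.5 mm, nose as nose. The post passes only on the nose (-y) side: the shank side is closed
- ring (a point): centre of the brass pull ring, fixed to the outside of the hook, 18 mm outwards of crook; lies level, 5 mm wire, hole 14 mm across, at the spring's height. Open from above and below; the plate is 20 mm below its underside
- hook (a joint): stretch of the spring in m: 0 slack (crook 100 mm from the pivot), at most 0.085. It pulls back with about 1.8 N + 150 N/m x stretch. When the hook is seated on the post it reads 0.039 to 0.047, depending on the post
- spring (a joint): swing of the spring about its pivot pin, rad: 0 along the jig's x, positive towards the jig's +y; free to swing between -0.45 and 0.45, with a little friction, stays where it is left
- puller_grip (a point): centre of the spring puller's orange handle: a square grip 22 x 22 mm and 60 mm tall, standing upright; x and y square to its faces, z up. Weight about 130 to 210 g. Below the handle is a steel collar 34 mm across and 6 mm thick (its underside 36 mm below this point), and below that the steel pin
- puller_tip (a point): lower end of the puller's pin, 86.5 mm below puller_grip; the pin is 7 mm thick, round-ended, 50.5 mm long below the collar
- puller_collar (a point): centre of the underside of the puller's collar, on its axis, which rests on the holder
- holder_hole0 (a point): centre of the mouth of the hole in the top of the wooden holder, a fixed block 75 x 75 mm and 62 mm high; upright hole 20 mm across (21 with clearance) and 56 mm deep. The puller stands in it with its collar on the block
- wrench: loose steel wrench, 170 mm, lying on the bench; leave alone
- brush: loose brush, 190 mm, lying on the bench; leave alone
- tin: loose green tin, 60 mm across, 80 mm high; leave alone
- nose (a point): end of the hook's nose: wire centre at x = -3, y = -8.5 mm from crook (round end 2.5 mm more). Lead the hook out past the post on the jig's +y side (crook 16 mm or more to +y of the post), until the crook is 12 mm or more beyond the post, swing towards the jig's -y until the shank touches the post, then slacken: the post draws into the crook
Mind the look-alikes: they are no part of the job. Leave any red or turquoise look-alike of the part that bears puller_grip alone.

How it is judged:
On the way, in this order (a step that is already met when the one before it is completed fails the run):
1. the puller's pin is down through the pull ring (horizontal distance between puller_tip and ring below 0.008 m and z of puller_tip in the frame of ring below -0.003 m), for 0.1 s.
2. the spring is stretched past the post with the puller (value of joint hook above 0.049 m and contact force between puller and jig above 4 N), for 0.1 s.
3. the hook holds on the post without the puller (value of joint hook between 0.036 and 0.05 m and contact force between puller and jig below 0.1 N and z of puller_tip in the frame of ring above 0.003 m), for 0.2 s.
At the end, for the whole second after the job is handed in: The spring is held stretched by the post alone: stretch between 36 and 50 mm, swing within 0.115 rad of the jig's x, at rest. The puller stands upright (within 0.1 rad) in the holder with its collar down on the block (within 4 mm, and within 12 mm of the hole's centre), at rest and released (value of joint hook between 0.036 and 0.05 m and value of joint spring between -0.115 and 0.115 rad and velocity of joint hook between -0.01 and 0.01 m/s and distance between puller_collar and holder_hole0 below 0.012 m and z of puller_collar in the frame of holder_hole0 below 0.004 m and angle between puller_grip's own z axis and vertical below 0.1 rad and linear speed of puller below 0.02 m/s); the robot touches nothing.
It fails at once if the puller bears on the jig or spring with more than 16 N (contact force between puller and jig above 16 N).
It fails at once if the spring snaps back (faster than 0.4 m/s) (velocity of joint hook below -0.4 m/s).
It fails at once if the gripper or arm touches the jig or spring (contact force between any of the arm, the fingers and jig above 1 N).
It fails at once if the wrench, brush or tin is moved more than 25 mm (distance of any of wrench, brush, tin from where it was at the start of the episode above 0.025 m).
It also fails if it takes over 61 s, if anything falls off the work surface, if the arm or the gripper's body presses on something with over 40 N, if the wrist force passes 120 N, or if a joint passes its speed limit or range.

ROBOT

A 7-joint arm with a two-finger parallel gripper is mounted at the origin on the work surface. World frame = base frame: x ahead of the robot, y to its left, z up, the work surface at z = 0. Lengths are in m, angles in rad, forces in N, time in s.
With the tool pointing down it reaches from about 0.425 to 0.875 m from the base axis. Payload 8.4 kg.
Tool frame: the origin (TCP) lies on the mounting face of the last link; the fingertips stand 182 mm ahead of it and the grasp point (between the pads) lies 164 mm ahead of it; z points along the fingers, y is the direction in which the jaws open and shut (so a half turn about z gives the same grasp; the last joint's range is limited). The gripper opens to 87 mm and grips with 3 to 60 N. Pads are 19 mm wide; open, the fingers measure 117 mm over their backs; the gripper's body (75 mm by 190 mm) begins 51 mm behind the grasp point.
Start: joints at [-1.447, 0.333, 0.04, 1.465, -0.013, 1.343, -0.059], TCP at [0.144, 0.634, 0.405] pointing down, gripper open.
Joint ranges: [-2.58, 2.58], [-0.38, 2.09], [-1.3, 1.39], [0.25, 2.4], [-1.5, 4.64], [0.08, 2.09], [-2.65, 2.65]. Speed limits (rad/s): [2.22, 2.22, 2.79, 2.79, 3.14, 3.14, 3.14].

INTERFACE

Orientations are given as [roll, pitch, yaw] about the fixed x, y, z axes, in that order (R = Rz(yaw) Ry(pitch) Rx(roll)).
In Python, from bench import arm, eyes, ticket gives the robot as it stands.
- The arm moves only by the tool move_arm, never from a script. Its argument "moves" is a list of rows, each a list of 3 entries, a list of its own where there are three numbers: the finger opening in mm, from 0 to 87, then the shift along the tool's x, y, z each as a share of 0.025 m, from -1 to 1, then the turn about the tool's z as a share of 0.12 rad, from -1 to 1. In form: [[gripper, [tx, ty, tz], roll], ...]. A call has 1 to 20 rows; each row shifts and turns the commanded pose from where the row before left it, along the tool's axes as they then stand; what a row does not reach is not made up. A row lasts 1/8 s, in which the tool goes at most 62.5 mm and 10.7 degrees, less where a joint would pass 70% of its speed; a pose out of reach is approached as far as the arm can. A call with a number of a shift or a turn outside -1 to 1 is refused whole. A call with a gripper value outside its range is refused whole. The fingers move at their own pace and stop on an object; "grip_force" is the grip in N (left out, the last holds). Time passes only in rows, so rows that do not move let the fingers close. It gives the time, the measured TCP pose, the force and the opening at its end, in the units of the state.
- arm.observe(): the state, without advancing time (a new reading comes with each control period).
- eyes.capture(name): name is "side" or "top"; returns (picture, depth): 384x512x3 uint8, blue, green, red; 384x512 float32, m along the optical axis (not along the pixel's ray), 0 where there is no reading.
- eyes.camera_params(name): a dict with "vertical_fov" (degrees; the focal length in pixels is half the picture's height over the tangent of half this angle, whatever the lens; pixels are square), "cx", "cy" (the principal point, pixels), "dist_coeffs" ([k1, k2, p1, p2, k3] as OpenCV has them; the pictures are not rectified), "camera_from_world" (4x4, takes a point from world to camera coordinates). Camera axes: x right, y up, looking along -z (the intrinsics and any distortion apply to the point x, -y, -z); pixel columns grow to the right and rows downward; lengths in m; the calibration is good to about 2 mm. A picture is of the moment at which its call begins. camera_params takes no time and is no camera call.
- ticket.close_job(): hands the job in, once; it reports no verdict.
The state is a dict: "time_s": time; "joint_pos": joint angles; "joint_velocities": joint speeds; "joint_efforts": joint torques, N m; "position": TCP position; "orientation": TCP orientation; "force": force on the tool from outside, world axes, zero at the start; "wrist_torque": the same for the moment, N m; "grip_width": opening from 0.0 (shut) to 1.0 (fully open).
Only numpy, scipy, OpenCV 4.12 (cv2) and the standard library are available. Lean on these libraries where they do the work, as an engineer would, in place of code of your own. Each camera call takes 0.05 s, during which the arm holds its last target.

## Working session

There is one attempt and no reset: what is moved stays moved. The work goes in short steps, Python scripts to look and compute and a tool call to move; the robot and the scene stay as the last step left them, time stands still between calls to the robot, and variables do not carry over. Pictures are saved under pics/ and viewed, and the job is handed in when it is done.

Besides the shell and the picture viewer there is one more tool, called after "Call:" as name([rows], argument=value, ...), one row to a line, values as JSON. move_arm: Moves the arm, as the interface text tells. Shift numbers are shares of 0.025 m and turn numbers shares of 0.12 rad, none past 1 either way. Its arguments: {"type":"object","properties":{"moves":{"type":"array"},"grip_force":{"type":"number"}},"required":["moves"]}

```bash
ls; mkdir -p pics; python3 - <<'E'
from bench import arm,eyes
import cv2,numpy as np
s=arm.observe();print(s)
for n in ("side","top"):
    p,d=eyes.capture(n);cv2.imwrite(f"pics/{n}0.png",p);np.save(f"{n}0.npy",d);print(n,eyes.camera_params(n))
E
```

```text
pics
{'time_s': 0.0, 'joint_pos': array([-1.44719089,  0.33394415,  0.03991684,  1.4662536 , -0.01337069,
        1.34329774, -0.05850827]), 'joint_velocities': array([ 8.73114328e-04, -1.09883063e-03,  2.84920146e-04,  9.84797580e-05,
        1.25073926e-03, -4.54188755e-04,  2.95248736e-03]), 'joint_efforts': array([ 8.57255163e-04, -6.56353927e+01,  1.33604631e+00, -4.03794980e+01,
       -5.94599429e-02,  4.48433217e-02,  1.83286916e-04]), 'position': array([0.1436294 , 0.6337648 , 0.40384679]), 'orientation': array([-3.13996273e+00,  1.54882695e-04,  2.91872804e+00]), 'force': array([0.35152948, 0.63701319, 0.77950638]), 'wrist_torque': array([0.06570631, 0.04415421, 0.03099241]), 'grip_width': 1.003260989692674}
side {'vertical_fov': 53.469171769752194, 'cx': 256.17234104547214, 'cy': 186.6302587253318, 'dist_coeffs': array([0.0437478, 0.       , 0.       , 0.       , 0.       ]), 'camera_from_world': array([[ 0.84696275, -0.53148793,  0.01321686, -0.44133172],
       [ 0.3540559 ,  0.58240922,  0.73174034, -0.26496093],
       [-0.39660878, -0.6150773 ,  0.68145535, -1.00037702],
       [ 0.        ,  0.        ,  0.        ,  1.        ]])}
top {'vertical_fov': 48.84519555515944, 'cx': 253.73952944407606, 'cy': 191.01365165171683, 'dist_coeffs': array([-0.09622975,  0.        ,  0.        ,  0.        ,  0.        ]), 'camera_from_world': array([[ 0.00560814, -0.99990359, -0.01270277,  0.02462342],
       [ 0.99864873,  0.00494389,  0.05173265, -0.5355005 ],
       [-0.05166487, -0.01297573,  0.99858018, -1.22729323],
       [ 0.        ,  0.        ,  0.        ,  1.        ]])}
```

View pics/side0.png

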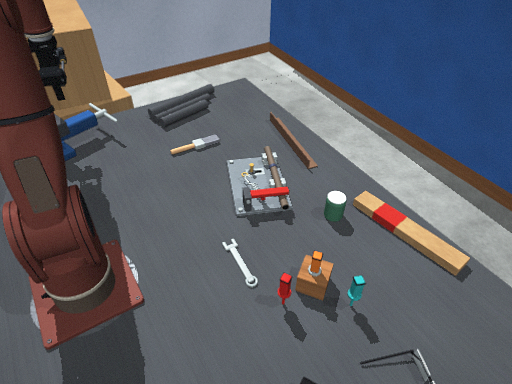

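View pics/top0.png

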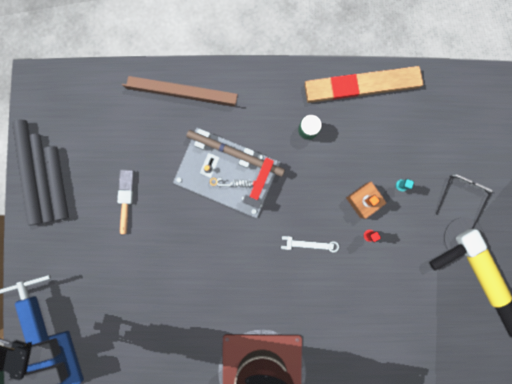

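The candidates for the puller are the orange one standing in the wooden holder (side 315,262; top 375,201), the red look-alike (side 285,285; top 372,236) and the turquoise look-alike (side 356,288; top 405,184). By the description I choose the orange one in the holder. Next come close crops.

```bash
cat > h.py <<'E'
from bench import arm,eyes
import cv2,numpy as np
def cam(n):
    c=eyes.camera_params(n);f=192/np.tan(np.radians(c['vertical_fov']/2))
    K=np.array([[f,0,c['cx']],[0,f,c['cy']],[0,0,1]]);return K,np.array(c['dist_coeffs']),np.array(c['camera_from_world'])
def ray(n,uv):
    K,D,T=cam(n);p=cv2.undistortPoints(np.array([[uv]],float),K,D)[0,0]
    d=T[:3,:3].T@np.array([p[0],-p[1],-1]);o=-T[:3,:3].T@T[:3,3];return o,d
def onz(n,uv,z):
    o,d=ray(n,uv);return o+d*(z-o[2])/d[2]
def proj(n,P):
    K,D,T=cam(n);P=np.atleast_2d(P);q=P@T[:3,:3].T+T[:3,3];q=q*[1,-1,-1]
    return cv2.projectPoints(q,np.zeros(3),np.zeros(3),K,D)[0][:,0]
def tri(uvs,uvt):
    A=[];b=[]
    for n,uv in (("side",uvs),("top",uvt)):
        o,d=ray(n,uv);d/=np.linalg.norm(d);M=np.eye(3)-np.outer(d,d);A.append(M);b.append(M@o)
    A=np.vstack(A);b=np.hstack(b);x=np.linalg.lstsq(A,b,rcond=None)[0];return x,np.linalg.norm(A@x-b)
def crop(img,x0,y0,w,h,k,fn):
    cv2.imwrite(fn,cv2.resize(img[y0:y0+h,x0:x0+w],None,fx=k,fy=k,interpolation=cv2.INTER_CUBIC))
E
python3 - <<'E'
from h import *
s=cv2.imread("pics/side0.png");t=cv2.imread("pics/top0.png")
crop(t,165,120,130,100,6,"pics/tjig.png");crop(s,220,140,80,80,7,"pics/sjig.png")
a=cv2.resize(t[170:250,340:420],None,fx=5,fy=5,interpolation=cv2.INTER_CUBIC);b=cv2.resize(s[240:320,275:355],None,fx=5,fy=5,interpolation=cv2.INTER_CUBIC)
cv2.imwrite("pics/pul.png",np.hstack([a,b]))
for n,i,z in(("top",t,.12),("side",s,.12)):
    hsv=cv2.cvtColor(i,cv2.COLOR_BGR2HSV)
    print(n)
    for nm,lo,hi in(("or",(8,200,150),(16,255,255)),):
        m=cv2.inRange(hsv,lo,hi);k,l,st,c=cv2.connectedComponentsWithStats(m)
        for j in range(1,k):
            if st[j,4]>8: print(nm,st[j],c[j],onz(n,c[j],z))
E
```

```text
top
side
or [311 260   9  12  65] [314.90769231 266.16923077] [ 0.48565042 -0.31812923  0.12      ]
```

View pics/tjig.png

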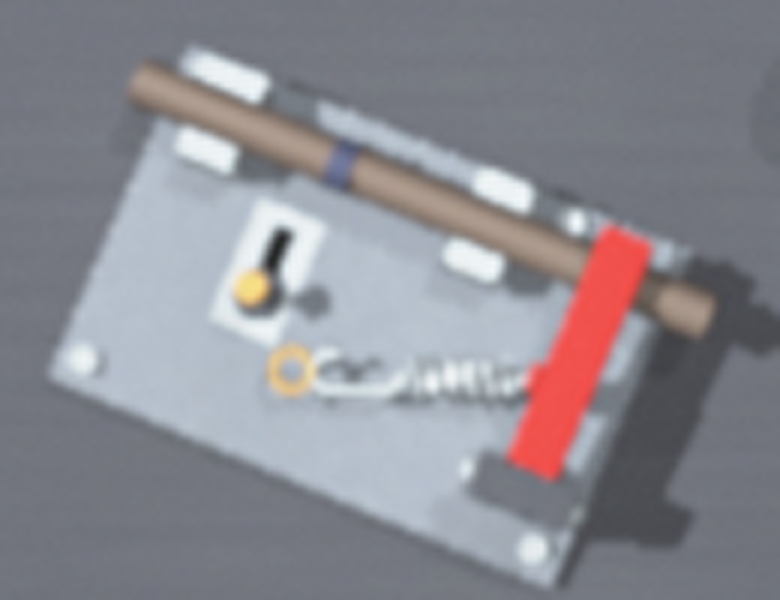

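View pics/sjig.png

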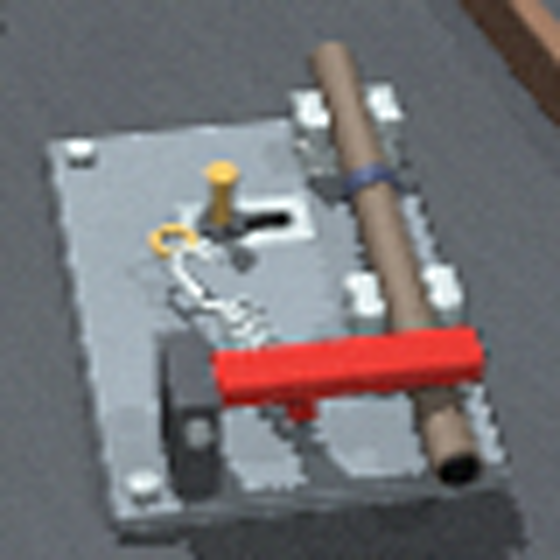

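View pics/pul.png

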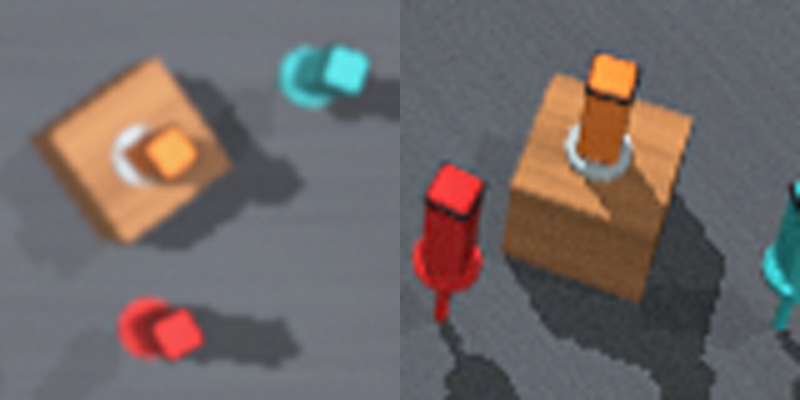

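The crops show the orange puller with its collar on the block (top crop, handle top about (374,200)). The spring is swung to the jig's +y side with its ring at about (213,181) in the top view. The post cap is at about (206.5,168) in the top view, so it is off-centre towards -y. Now I measure.

```bash
python3 - <<'E'
from h import *
s=cv2.imread("pics/side0.png");t=cv2.imread("pics/top0.png")
def comps(n,i,lo,hi,box,mn=3):
    hsv=cv2.cvtColor(i,cv2.COLOR_BGR2HSV);m=cv2.inRange(hsv,lo,hi);mm=np.zeros_like(m);x0,y0,x1,y1=box;mm[y0:y1,x0:x1]=m[y0:y1,x0:x1]
    k,l,st,c=cv2.connectedComponentsWithStats(mm)
    for j in range(1,k):
        if st[j,4]>=mn: print(n,st[j],c[j].round(1))
    return mm
comps("brass top",t,(8,90,120),(30,255,255),(195,150,230,195))
comps("brass side",s,(8,90,120),(30,255,255),(235,155,265,185))
print(cv2.cvtColor(t,cv2.COLOR_BGR2HSV)[196:207:2,366:384:2].tolist())
# plate
g=cv2.cvtColor(t,cv2.COLOR_BGR2GRAY)
print(g[172,165:185],g[190:225,215])
E
```

```text
brass top [205 166   5   5  19] [206.8 167.8]
brass top [210 182   4   3   4] [211.5 183.2]
brass side [250 163   4   9  20] [251.4 166. ]
brass side [242 172   6   5  12] [243.9 173.5]
[[[98, 4, 231], [10, 32, 198], [11, 109, 166], [11, 165, 198], [14, 165, 244], [12, 152, 222], [12, 129, 210], [12, 127, 206], [11, 92, 128]], [[8, 28, 200], [10, 135, 147], [12, 175, 219], [16, 158, 248], [17, 156, 247], [15, 162, 247], [12, 153, 182], [12, 127, 153], [12, 117, 155]], [[10, 167, 163], [11, 169, 149], [14, 165, 245], [18, 154, 247], [17, 155, 246], [17, 156, 247], [13, 168, 241], [12, 128, 140], [12, 124, 146]], [[8, 92, 163], [11, 178, 149], [11, 168, 173], [16, 160, 248], [18, 155, 247], [15, 164, 248], [12, 161, 190], [13, 122, 138], [13, 126, 146]], [[165, 2, 205], [9, 119, 157], [11, 155, 138], [11, 173, 212], [14, 166, 244], [12, 156, 183], [12, 126, 142], [13, 126, 146], [12, 122, 146]], [[12, 37, 213], [12, 55, 199], [11, 77, 165], [12, 127, 147], [12, 133, 152], [12, 127, 155], [13, 127, 159], [12, 119, 142], [9, 59, 103]]]
[119 119 119 119 120 120 120 120 120 120 118 134 169 191 191 190 191 191
 191 189] [188 189 190 188 188 189 189 189 191 189 165 128 116 119 119 119 120 119
 117 120 118 121 121 120 120 119 120 120 120 118 118 118 118 119 117]
```

```bash
python3 - <<'E'
from h import *
s=cv2.imread("pics/side0.png");t=cv2.imread("pics/top0.png")
def edge(n,img,a,b,z,th=155,half=5):
    # a,b: approx ends of edge; subpixel threshold crossing along normal
    g=cv2.cvtColor(img,cv2.COLOR_BGR2GRAY).astype(np.float32);a=np.array(a,float);b=np.array(b,float)
    e=(b-a)/np.linalg.norm(b-a);nn=np.array([-e[1],e[0]]);P=[]
    for f in np.linspace(.1,.9,30):
        c=a+f*(b-a);r=np.arange(-half,half+.01,.1);q=(c+r[:,None]*nn).astype(np.float32)
        v=cv2.remap(g,q[:,0].reshape(1,-1),q[:,1].reshape(1,-1),1)[0]
        lo,hi=v.min(),v.max()
        k=np.argmax(np.abs(np.gradient(cv2.blur(v.reshape(1,-1),(9,1))[0])));P.append(onz(n,q[k],z)[:2])
    P=np.array(P);m=np.median(P,0);
    vx,vy,x,y=cv2.fitLine(P.astype(np.float32),cv2.DIST_HUBER,0,.0005,.001).ravel()
    d=np.array([vx,vy],float);p=np.array([x,y],float);r=(P-p)@[-d[1],d[0]];print(n,"ang",np.degrees(np.arctan2(vy,vx)),"rms",np.std(r))
    return p,d
def X(l1,l2):
    A=np.c_[l1[1],-l2[1]];k=np.linalg.solve(A,l2[0]-l1[0]);return l1[0]+k[0]*l1[1]
def c(x,y,k,x0,y0):return ((x+.5)/k-.5+x0,(y+.5)/k-.5+y0)
T=lambda x,y:c(x,y,6,165,120);S=lambda x,y:c(x,y,7,220,140)
out={}
lb=edge("top",t,T(50,375),T(556,584),.012); ll=edge("top",t,T(50,375),T(150,130),.012)
ct=X(lb,ll);print("top corner(+135,+90)",ct)
sb=edge("side",s,S(48,145),S(110,515),.012); sl=edge("side",s,S(48,145),S(285,120),.012)
cs=X(sb,sl);print("side corner",cs)
dx=-lb[1]*np.sign(lb[1][1]) ; dx=lb[1]*np.sign(lb[1][1]); yaw=np.arctan2(dx[1],dx[0]);print("yaw",yaw)
for nm,cc,l in(("top",ct,lb),("side",cs,sb)):
    dd=l[1]*np.sign(l[1][1]);ya=np.arctan2(dd[1],dd[0]);R=np.array([[np.cos(ya),-np.sin(ya)],[np.sin(ya),np.cos(ya)]])
    print(nm,"yaw",ya,"origin",cc-R@[.135,.090])
E
python3 - <<'E'
from h import *
s=cv2.imread("pics/side0.png");t=cv2.imread("pics/top0.png")
hsv=cv2.cvtColor(t,cv2.COLOR_BGR2HSV)[185:215,355:395]
m=((hsv[...,2]>208)&(hsv[...,1]>140)).astype(np.uint8)
k,l,st,cc=cv2.connectedComponentsWithStats(m);j=1+st[1:,4].argmax();uv=cc[j]+[355,185];print(st[j],uv,onz("top",uv,.128))
P=np.array([onz("top",(x+355,y+185),.128)[:2] for y,x in np.argwhere(l==j)]);print(cv2.minAreaRect((P*1000).astype(np.float32)))
hs=cv2.cvtColor(s,cv2.COLOR_BGR2HSV)[245:262,305:330];print(hs[4:14,8:20,2])
# block outline
hsv=cv2.cvtColor(t,cv2.COLOR_BGR2HSV);m=cv2.inRange(hsv,(7,90,110),(20,255,255));m[:, :340]=0;m[:,395:]=0;m[:170]=0;m[230:]=0
cs,_=cv2.findContours(m,0,1);C=max(cs,key=cv2.contourArea)
P=np.array([onz("top",p,.062)[:2] for p in C[:,0]]);print(cv2.minAreaRect((P*1000).astype(np.float32)))
# depth check
d=np.load("top0.npy");print("depth",d[200,374],d[168,206],d[200,360])
E
```

```text
top ang 67.39799 rms 0.0006639964128924109
top ang -22.574965 rms 0.0006722094771542921
top corner(+135,+90) [0.56071053 0.26862556]
side ang 67.57741 rms 0.0008197736508121073
side ang -22.36655 rms 0.0014022759393273157
side corner [0.56072112 0.2650412 ]
yaw 1.1763168614519752
top yaw 1.1763168614519752 origin [0.591914   0.10940451]
side yaw 1.1794483770914304 origin [0.59242304 0.10591864]
[15 10  9 10 64] [373.953125 199.71875 ] [ 0.50774438 -0.29570276  0.128     ]
((507.5315246582031, -295.9272155761719), (21.467227935791016, 21.822359085083008), 33.7785530090332)
[[111 108 105 110 107 107 107 104 107 110 109 104]
 [101  84 101 112 105 109 109 112 106 107 109 110]
 [108 219 255 252 190 104 100 115 108 108 107 111]
 [138 255 255 255 255 253 250 201 190 102 108 105]
 [158 255 255 254 254 255 255 255 255 107  95 111]
 [213 255 254 253 253 253 253 255 255  97  86 110]
 [235 255 254 253 253 252 253 255 252  70 104 107]
 [255 255 255 255 254 253 253 255 238  51 106 108]
 [192 244 255 255 255 255 255 255 183  81 108 102]
 [ 47 117 164 185 218 244 255 255  94 104 106 108]]
((508.8830871582031, -292.4608154296875), (79.42631530761719, 85.54805755615234), 36.09318542480469)
depth 1.1204205 1.2070622 1.1858655
```

```bash
python3 - <<'E'
from h import *
s=cv2.imread("pics/side0.png")
h=cv2.cvtColor(s,cv2.COLOR_BGR2HSV)[243:262,305:330]
m=((h[...,2]>210)&(h[...,1]>120)).astype(np.uint8);k,l,st,cc=cv2.connectedComponentsWithStats(m);j=1+st[1:,4].argmax();uv=cc[j]+[305,243];print(st[j],uv,onz("side",uv,.128),"tri",tri(uv,(373.95,199.72)))
# jig frame, ring & post
for nm,o,ya in(("top",[.5919,.1094],1.1763),("side",[.5924,.1059],1.1785)):
    R=np.array([[np.cos(ya),-np.sin(ya)],[np.sin(ya),np.cos(ya)]]);o=np.array(o)
    J=lambda p:R.T@(p[:2]-o)
    if nm=="top":
        print("postcap",J(onz(nm,(206.8,167.8),.048)));a=((291.+.5)/6-.5+165,(371+.5)/6-.5+120);print("ring",a,J(onz(nm,a,.034)),onz(nm,a,.034))
    else:
        a=((222.5)/7-.5+220,(174.5)/7-.5+140);print("postcap",J(onz(nm,a,.048)));a=((173.5)/7-.5+220,(241.)/7-.5+140);print("ring",a,J(onz(nm,a,.034)),onz(nm,a,.034))
E
```

```text
[ 8  8  9  8 55] [317.01818182 254.63636364] [ 0.50681358 -0.29835789  0.128     ] tri (array([ 0.50812979, -0.2966896 ,  0.12515234]), np.float64(0.0005121828506696907))
postcap [0.05173231 0.01309845]
ring (213.08333333333334, 181.41666666666666) [0.02138749 0.0417291 ] [0.56159624 0.14518302 0.034     ]
postcap [0.05301678 0.0127877 ]
ring (244.28571428571428, 173.92857142857144) [0.02365506 0.04139242] [0.56319562 0.14358286 0.034     ]
```

```bash
cat >> h.py <<'E'
def rel(target,pos=None,yaw=None):
    s=arm.observe();p=np.array(s['position'] if pos is None else pos);y=s['orientation'][2] if yaw is None else yaw
    d=np.array(target)-p;t=np.array([d[0]*np.cos(y)+d[1]*np.sin(y),d[0]*np.sin(y)-d[1]*np.cos(y),-d[2]])/.025
    n=int(np.ceil(abs(t).max()));print("total shares",t.round(2),"rows",n,"each",(t/max(n,1)).round(3));return t
E
python3 - <<'E'
from h import *
w=[(.1436,.6338,.404),(.45,.42,.404),(.6,.08,.404),(.5073,-.2972,.404)]
for a,b in zip(w,w[1:]): rel(b,a,2.163)
E
```

```text
total shares [-13.94   5.4   -0.  ] rows 14 each [-0.995  0.385 -0.   ]
total shares [-14.63  -2.61  -0.  ] rows 15 each [-0.976 -0.174 -0.   ]
total shares [-10.45 -11.5   -0.  ] rows 12 each [-0.871 -0.958 -0.   ]
```

Call:
move_arm([
  [45,[0,0,0],0.9],
  [45,[0,0,0],0.9],
  [45,[0,0,0],0.9],
  [45,[0,0,0],0.9],
  [45,[0,0,0],0.9],
  [45,[0,0,0],0.9],
  [45,[0,0,0],0.9],
], grip_force=40)

```text
time_s: 0.98
position: [0.1436, 0.6338, 0.4042]
orientation: [-3.141, 0.001, 2.159]
force: [0.2, -0.1, 1.3]
grip_width: 0.521
```

Call:
move_arm([
  [45,[-0.99,0.39,0],0],
  [45,[-0.99,0.39,0],0],
  [45,[-0.99,0.39,0],0],
  [45,[-0.99,0.39,0],0],
  [45,[-0.99,0.39,0],0],
  [45,[-0.99,0.39,0],0],
  [45,[-0.99,0.39,0],0],
  [45,[-0.99,0.39,0],0],
  [45,[-0.99,0.39,0],0],
  [45,[-0.99,0.39,0],0],
  [45,[-0.99,0.39,0],0],
  [45,[-0.99,0.39,0],0],
  [45,[-0.99,0.39,0],0],
  [45,[-0.99,0.39,0],0],
])

```text
time_s: 2.72
position: [0.4508, 0.422, 0.4044]
orientation: [-3.141, 0.0, 2.163]
force: [0.3, 0.4, 0.4]
grip_width: 0.516
```

Call:
move_arm([
  [45,[-0.98,-0.17,0],0],
  [45,[-0.98,-0.17,0],0],
  [45,[-0.98,-0.17,0],0],
  [45,[-0.98,-0.17,0],0],
  [45,[-0.98,-0.17,0],0],
  [45,[-0.98,-0.17,0],0],
  [45,[-0.98,-0.17,0],0],
  [45,[-0.98,-0.17,0],0],
  [45,[-0.98,-0.17,0],0],
  [45,[-0.98,-0.17,0],0],
  [45,[-0.98,-0.17,0],0],
  [45,[-0.98,-0.17,0],0],
  [45,[-0.98,-0.17,0],0],
  [45,[-0.98,-0.17,0],0],
  [45,[-0.98,-0.17,0],0],
])

```text
time_s: 4.6
position: [0.602, 0.0809, 0.4046]
orientation: [-3.141, -0.001, 2.163]
force: [0.3, 0.2, -0.8]
grip_width: 0.519
```

Call:
move_arm([
  [45,[-0.87,-0.96,0],0],
  [45,[-0.87,-0.96,0],0],
  [45,[-0.87,-0.96,0],0],
  [45,[-0.87,-0.96,0],0],
  [45,[-0.87,-0.96,0],0],
  [45,[-0.87,-0.96,0],0],
  [45,[-0.87,-0.96,0],0],
  [45,[-0.87,-0.96,0],0],
  [45,[-0.87,-0.96,0],0],
  [45,[-0.87,-0.96,0],0],
  [45,[-0.87,-0.96,0],0],
  [45,[-0.87,-0.96,0],0],
  [45,[0,0,0],0],
])

```text
time_s: 6.22
position: [0.507, -0.2979, 0.4047]
orientation: [-3.141, 0.0, 2.158]
force: [0.5, -0.7, 0.4]
grip_width: 0.517
```

```bash
python3 - <<'E'
from h import *
s=arm.observe();print(s['joint_pos'].round(3),s['position'],s['orientation'],s['force'])
t,_=eyes.capture("top");i,_=eyes.capture("side");cv2.imwrite("pics/t1.png",t);cv2.imwrite("pics/s1.png",i)
crop(i,240,180,140,140,5,"pics/s1c.png")
rel((.5073,-.2972,.404))
E
```

```text
[-0.192  0.25   0.775  1.653 -0.18   1.313  1.202] [ 0.50695916 -0.29794567  0.40473222] [-3.14096973e+00  5.92275188e-05  2.15808145e+00] [ 0.473439   -0.74924905  0.37167416]
total shares [-0.04 -0.09  0.02] rows 1 each [-0.041 -0.093  0.021]
```

View pics/s1c.png

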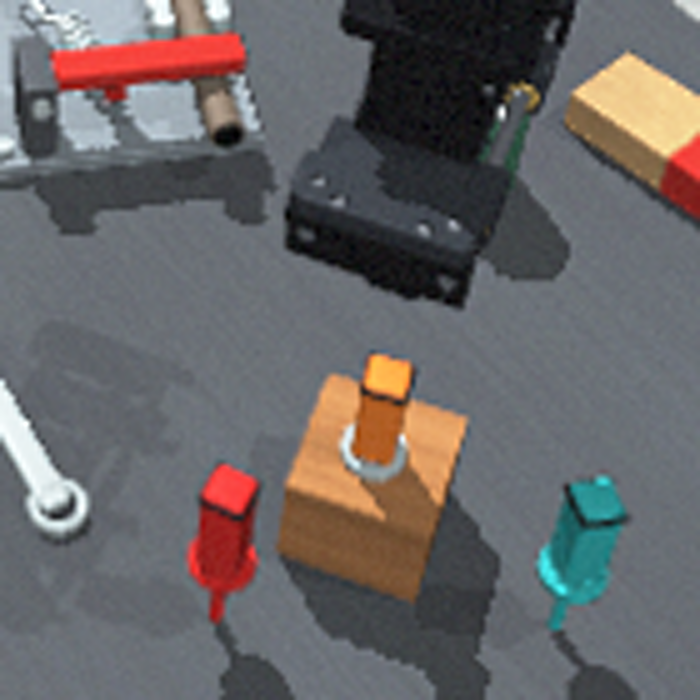

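Call:
move_arm([
  [45,[-0.04,-0.09,0.95],0],
  [45,[0,0,1],0],
  [45,[0,0,1],0],
  [45,[0,0,1],0],
  [45,[0,0,1],0],
  [45,[0,0,0.6],0],
  [45,[0,0,0.4],0],
  [45,[0,0,0],0],
])

```text
time_s: 7.32
position: [0.5078, -0.2971, 0.2558]
orientation: [-3.141, -0.0, 2.163]
force: [0.6, 0.1, -0.3]
grip_width: 0.517
```

```bash
python3 - <<'E'
from h import *
s=arm.observe();print(s['position'],s['force'])
i,_=eyes.capture("side");crop(i,270,200,100,110,6,"pics/s2c.png")
E
```

```text
[ 0.50781632 -0.29705578  0.25582165] [ 0.61402035  0.06156802 -0.29262459]
```

View pics/s2c.png

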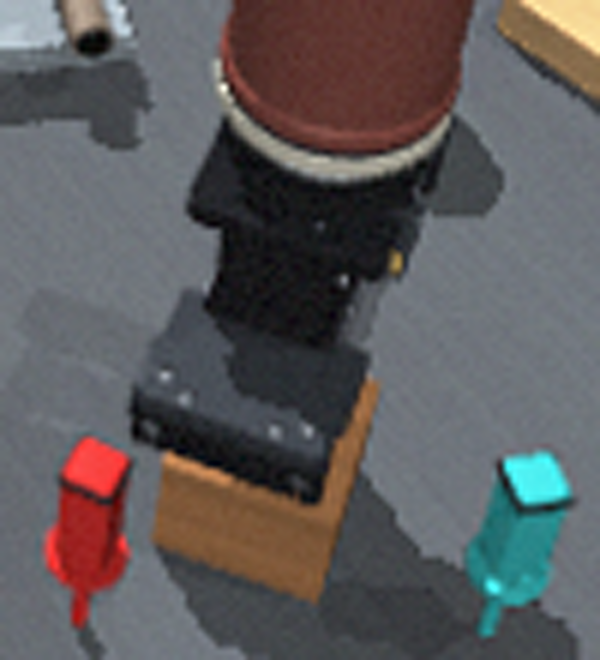

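The gripper body hides the handle, but the pose matches the measured position. I close on it.

Call:
move_arm([
  [20,[0,0,0],0],
  [12,[0,0,0],0],
  [12,[0,0,0],0],
  [12,[0,0,0],0],
], grip_force=50)

```text
time_s: 7.88
position: [0.5079, -0.2974, 0.2563]
orientation: [3.141, 0.0, 2.163]
force: [0.0, 0.1, 2.1]
grip_width: 0.257
```

Call:
move_arm([
  [12,[0,0,-0.3],0],
  [12,[0,0,-0.7],0],
  [12,[0,0,-1],0],
  [12,[0,0,-1],0],
  [12,[0,0,-1],0],
  [12,[0,0,-0.6],0],
  [12,[0,0,0],0],
])

```text
time_s: 8.75
position: [0.5079, -0.2976, 0.3723]
orientation: [3.14, 0.002, 2.163]
force: [-0.2, 0.2, -2.3]
grip_width: 0.253
```

```bash
python3 - <<'E'
from h import *
s=arm.observe();print(s['position'],s['force'],s['wrist_torque'],s['orientation'])
i,_=eyes.capture("side");crop(i,260,170,110,130,5,"pics/s3c.png");print(proj("side",[*s['position'][:2],s['position'][2]-.2448]))
rel((.5624,.1444,.36),yaw=2.748)
rel((.58,-.07,.36),yaw=2.748)
rel((.5624,.1444,.36),(.58,-.07,.36),yaw=2.748)
E
```

```text
[ 0.50788217 -0.29763607  0.37231776] [-0.23095681  0.15497248 -2.3025577 ] [-0.08701441  0.02448974  0.00269988] [3.14014405e+00 1.70240618e-03 2.16275291e+00]
[[317.1508969  254.36579939]]
total shares [ 4.76 17.16  0.44] rows 18 each [0.264 0.953 0.025]
total shares [0.82 9.51 0.44] rows 10 each [0.082 0.951 0.044]
total shares [ 3.94  7.65 -0.  ] rows 8 each [ 0.492  0.956 -0.   ]
```

View pics/s3c.png

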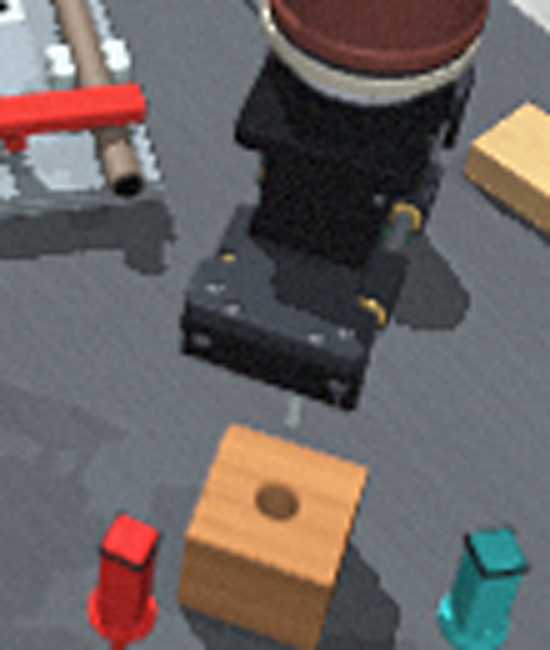

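Call:
move_arm([
  [12,[0,0,0],-0.97],
  [12,[0,0,0],-0.97],
  [12,[0,0,0],-0.97],
  [12,[0,0,0],-0.97],
  [12,[0,0,0],-1],
  [12,[0.08,0.95,0.04],0],
  [12,[0.08,0.95,0.04],0],
  [12,[0.08,0.95,0.04],0],
  [12,[0.08,0.95,0.04],0],
  [12,[0.08,0.95,0.04],0],
  [12,[0.08,0.95,0.04],0],
  [12,[0.08,0.95,0.04],0],
  [12,[0.08,0.95,0.04],0],
  [12,[0.08,0.95,0.04],0],
  [12,[0.08,0.95,0.04],0],
])

```text
time_s: 10.68
position: [0.5801, -0.0695, 0.3596]
orientation: [-3.141, -0.002, 2.748]
force: [-0.5, 0.2, -1.4]
grip_width: 0.248
```

Call:
move_arm([
  [12,[0.49,0.96,0],0],
  [12,[0.49,0.96,0],0],
  [12,[0.49,0.96,0],0],
  [12,[0.49,0.96,0],0],
  [12,[0.49,0.96,0],0],
  [12,[0.49,0.96,0],0],
  [12,[0.49,0.96,0],0],
  [12,[0.4,0.9,0],0],
  [12,[0,0,0],0],
])

```text
time_s: 11.8
position: [0.5642, 0.1446, 0.3595]
orientation: [-3.14, -0.002, 2.752]
force: [-0.5, -1.8, -0.5]
grip_width: 0.252
```

```bash
python3 - <<'E'
from h import *
s=arm.observe();print(s['position'],s['force'],s['orientation'],s['joint_pos'].round(2))
i,_=eyes.capture("side");crop(i,200,90,120,130,6,"pics/s4c.png");print(proj("side",[*s['position'][:2],s['position'][2]-.2448]))
i,_=eyes.capture("top");crop(i,165,120,130,100,6,"pics/t4c.png");
o,_=ray("side",(256,186));print(o, "hole",onz("side",(315.0,269.8),.062))
rel((.5624,.1444,.36))
E
```

```text
[0.56418082 0.14460276 0.35951954] [-0.53237556 -1.81799639 -0.48188567] [-3.14042761e+00 -1.97817190e-03  2.75199034e+00] [-0.69  0.23  0.42  1.71 -0.1   1.22  0.94]
[[244.18255994 154.84064151]]
[ 0.07084419 -0.69555599  0.8814279 ] hole [ 0.51046924 -0.29822463  0.062     ]
total shares [0.12 0.06 0.  ] rows 1 each [0.124 0.062 0.002]
```

View pics/s4c.png

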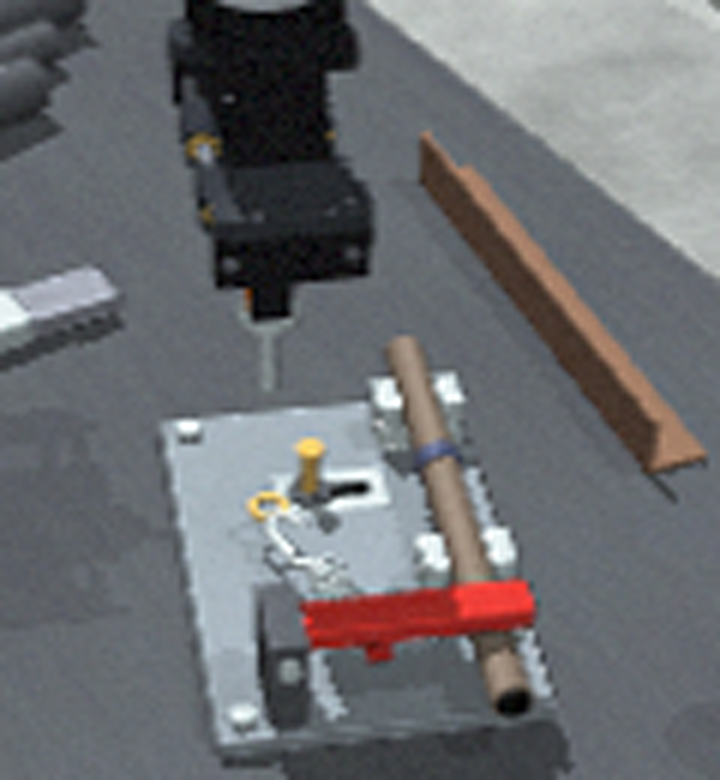

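View pics/t4c.png

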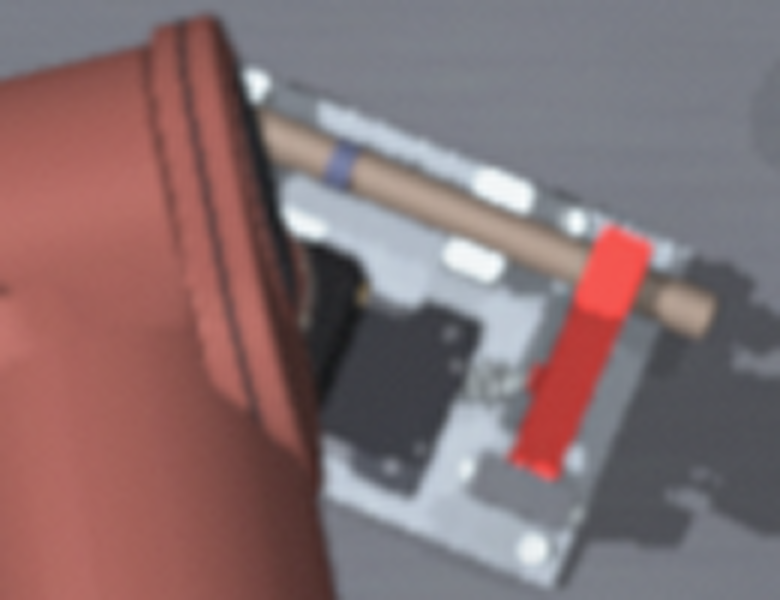

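Call:
move_arm([
  [12,[0.1,0.05,0.8],0],
  [12,[0,0,0.8],0],
  [12,[0,0,0.5],0],
  [12,[0,0,0.3],0],
  [12,[0,0,0],0],
])

```text
time_s: 12.52
position: [0.563, 0.1441, 0.3008]
orientation: [-3.141, -0.0, 2.748]
force: [0.1, 0.3, -1.4]
grip_width: 0.25
```

```bash
python3 - <<'E'
from h import *
s=arm.observe();print(s['position'],s['force'],s['orientation'])
i,_=eyes.capture("side");crop(i,225,140,50,50,14,"pics/s5c.png");print(proj("side",[*s['position'][:2],s['position'][2]-.2448]))
E
```

```text
[0.56301115 0.14406847 0.3007698 ] [ 0.08161927  0.25879568 -1.41172325] [-3.14104562e+00 -3.29561069e-04  2.74782344e+00]
[[244.11049041 168.90582949]]
```

View pics/s5c.png

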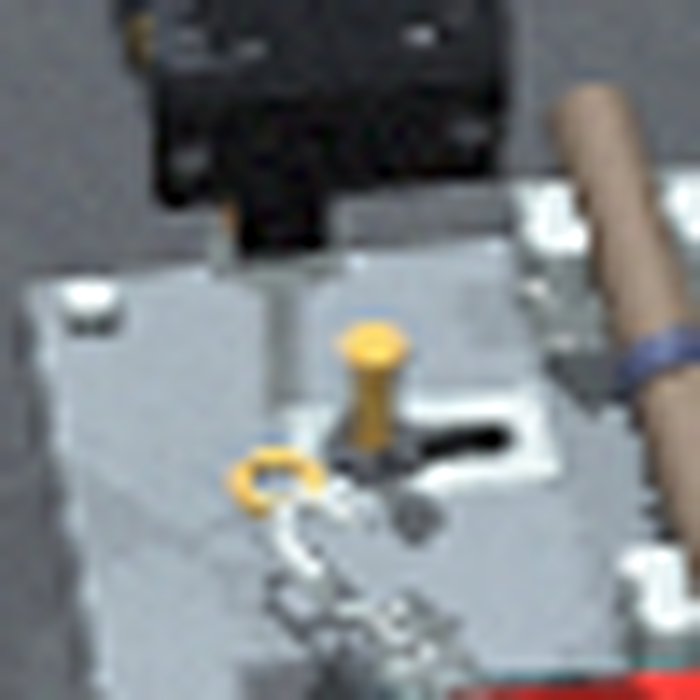

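```bash
python3 - <<'E'
from h import *
for uv in((244.25,173.95),(243.75,173.95)):
    p=onz("side",uv,.034);print(p);rel((p[0],p[1],.3008))
E
```

```text
[0.56303597 0.14355076 0.034     ]
total shares [-0.01 -0.03  0.02] rows 1 each [-0.005 -0.027  0.019]
[0.56159133 0.14442676 0.034     ]
total shares [ 0.06 -0.02  0.02] rows 1 each [ 0.062 -0.017  0.019]
```

Call:
move_arm([
  [12,[0.05,-0.02,0.3],0],
  [12,[0,0,0.3],0],
  [12,[0,0,0],0],
])

```text
time_s: 12.95
position: [0.5613, 0.1445, 0.2852]
orientation: [-3.141, -0.001, 2.749]
force: [0.1, -0.2, -0.9]
grip_width: 0.251
```

```bash
python3 - <<'E'
from h import *
s=arm.observe();print(s['position'],s['force'],s['orientation'])
i,_=eyes.capture("side");crop(i,225,150,40,40,16,"pics/s6c.png");print(proj("side",[*s['position'][:2],s['position'][2]-.2448]))
E
```

```text
[0.5613258  0.14445668 0.28523519] [ 0.08441288 -0.15916414 -0.85860154] [-3.14068711e+00 -9.06440310e-04  2.74850798e+00]
[[243.66036337 172.53069366]]
```

View pics/s6c.png

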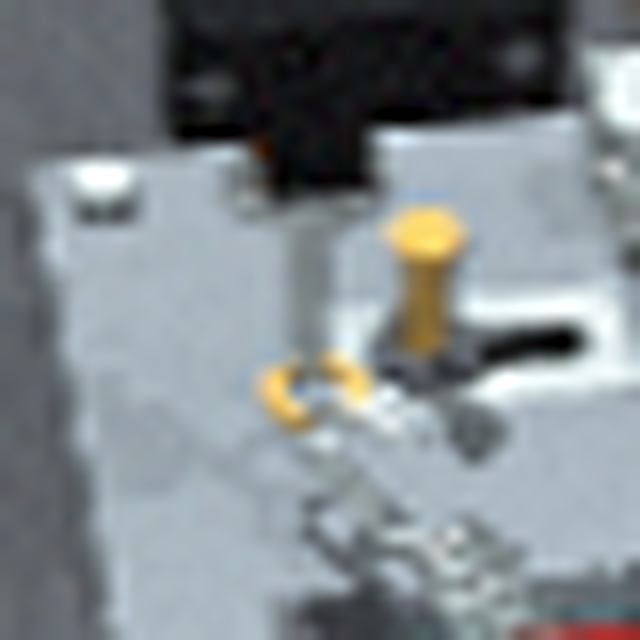

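The pin (crop x≈311) sits over the ring (x 258–374, centre about 316,391) with its end about 6 mm above. Alignment is good, so I descend gently.

Call:
move_arm([
  [12,[-0.02,0,0.1],0],
  [12,[0,0,0.1],0],
  [12,[0,0,0.1],0],
  [12,[0,0,0],0],
])

```text
time_s: 13.5
position: [0.562, 0.1442, 0.2782]
orientation: [-3.141, -0.0, 2.748]
force: [0.1, -0.1, -1.5]
grip_width: 0.251
```

Call:
move_arm([
  [12,[0,0,0.1],0],
  [12,[0,0,0.1],0],
  [12,[0,0,0.1],0],
  [12,[0,0,0.1],0],
  [12,[0,0,0],0],
])

```text
time_s: 14.12
position: [0.562, 0.1442, 0.2682]
orientation: [-3.141, -0.0, 2.748]
force: [0.0, -0.1, -1.5]
grip_width: 0.251
```

```bash
python3 - <<'E'
from h import *
s=arm.observe();print(s['position'],s['force'],s['wrist_torque'])
i,_=eyes.capture("side");crop(i,225,150,40,40,16,"pics/s7c.png")
E
```

```text
[0.56201977 0.14421172 0.26821984] [ 0.04866774 -0.14906502 -1.5319584 ] [-0.03726678  0.04330149 -0.00329983]
```

View pics/s7c.png

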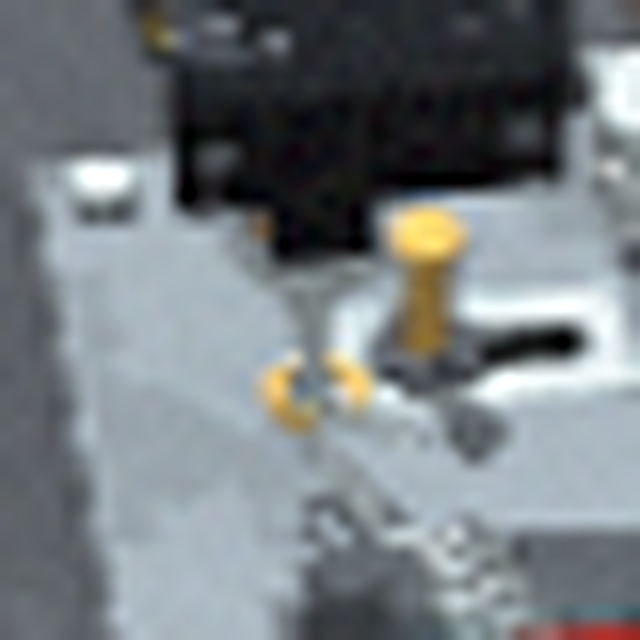

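The pin is through the ring (pin visible inside the brass ring, tip at z≈23 mm, no contact force). The tool's y now lies along jig +x and its x along jig +y. I start pulling slowly.

Call:
move_arm([
  [12,[-0.01,0.1,0],0],
  [12,[-0.01,0.2,0],0],
  [12,[-0.01,0.2,0],0],
  [12,[-0.02,0.2,0],0],
  [12,[-0.02,0.2,0],0],
  [12,[0,0,0],0],
])

```text
time_s: 14.92
position: [0.5725, 0.1645, 0.2684]
orientation: [-3.141, 0.0, 2.749]
force: [-0.9, -4.0, -1.0]
grip_width: 0.25
```

```bash
cat >> h.py <<'E'
def jf():
    s=arm.observe();ya=1.1775;R=np.array([[np.cos(ya),-np.sin(ya)],[np.sin(ya),np.cos(ya)]])
    p=R.T@(s['position'][:2]-np.array([.562,.1442]))*1000+[20.5,41.5];f=R.T@s['force'][:2]
    r=np.hypot(p[0]+90,p[1]);print("t",s['time_s'],"pin jig",p.round(1),"r",r.round(1),"th",np.arctan2(p[1],p[0]+90).round(3),"F jig",f.round(2),s['force'][2].round(2),"tq",s['wrist_torque'].round(2),"z",s['position'][2])
E
python3 - <<'E'
from h import *
jf()
i,_=eyes.capture("side");crop(i,220,140,50,50,14,"pics/s8c.png")
E
```

```text
t 14.925 pin jig [43.2 39.6] r 139.0 th 0.289 F jig [-4.08 -0.73] -0.99 tq [-1.26  0.08  0.02] z 0.26836844661734294
```

View pics/s8c.png

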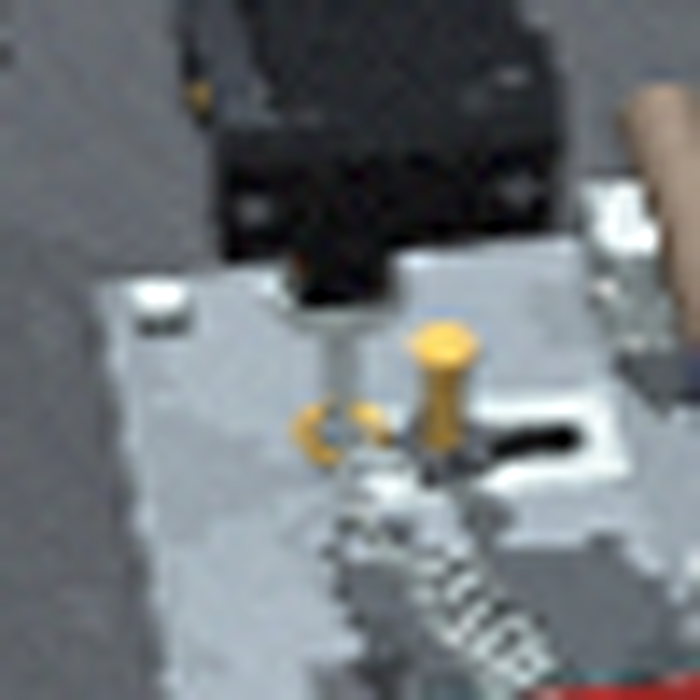

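Call:
move_arm([
  [12,[-0.01,0.2,0],0],
  [12,[-0.01,0.2,0],0],
  [12,[-0.01,0.2,0],0],
  [12,[-0.01,0.2,0],0],
  [12,[-0.01,0.2,0],0],
  [12,[0,0,0],0],
])

```text
time_s: 15.72
position: [0.583, 0.1859, 0.2682]
orientation: [-3.139, -0.0, 2.748]
force: [-0.9, -7.6, -1.2]
grip_width: 0.251
```

```bash
python3 - <<'E'
from h import *
jf()
i,_=eyes.capture("side");crop(i,220,130,50,50,14,"pics/s9c.png")
E
```

```text
t 15.725 pin jig [67.1 38.1] r 161.7 th 0.238 F jig [-7.41 -2.09] -1.21 tq [-2.22  0.28 -0.03] z 0.26815334825787723
```

View pics/s9c.png

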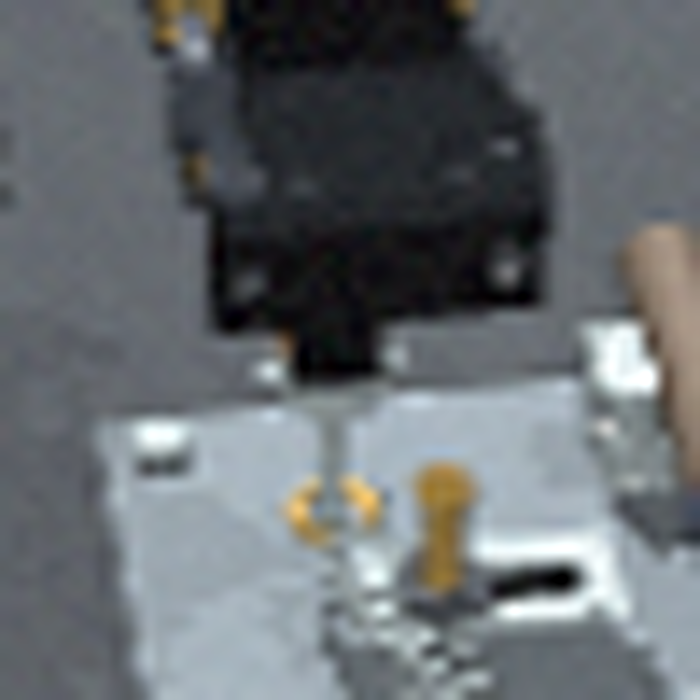

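Call:
move_arm([
  [12,[-0.01,0.2,0],0],
  [12,[-0.01,0.2,0],0],
  [12,[-0.01,0.2,0],0],
  [12,[-0.01,0.2,0],0],
  [12,[0,0,0],0],
])

```text
time_s: 16.4
position: [0.5915, 0.2031, 0.2679]
orientation: [-3.138, -0.001, 2.747]
force: [-2.3, -10.2, -0.3]
grip_width: 0.251
```

```bash
python3 - <<'E'
from h import *
jf()
i,_=eyes.capture("side");crop(i,220,130,50,50,14,"pics/s10c.png");i,_=eyes.capture("top");crop(i,165,120,130,100,6,"pics/t10c.png")
E
```

```text
t 16.4 pin jig [86.2 36.8] r 180.0 th 0.206 F jig [-10.32  -1.82] -0.25 tq [-2.9   0.59  0.02] z 0.26787680833814936
```

View pics/s10c.png

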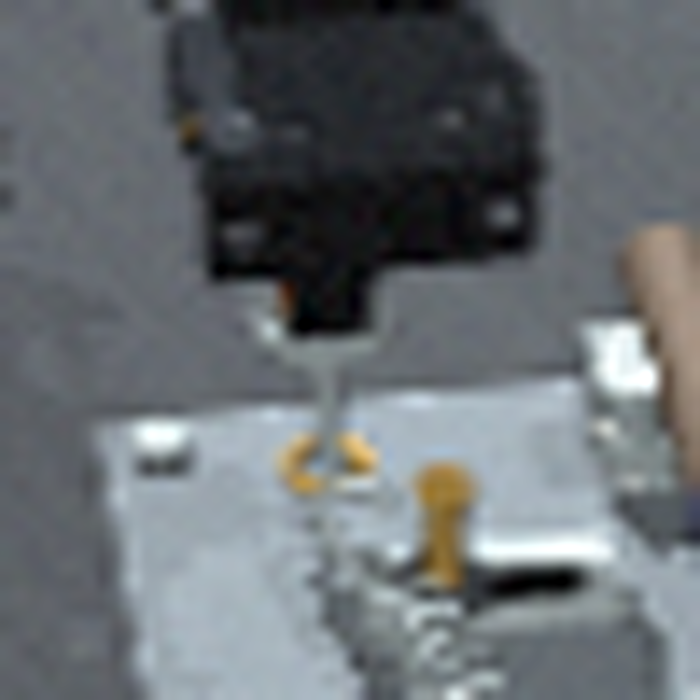

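View pics/t10c.png

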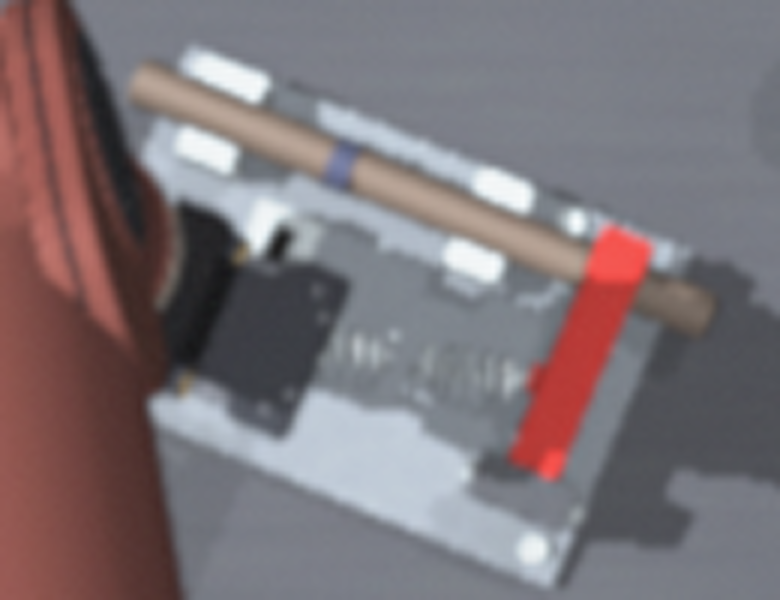

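```bash
python3 - <<'E'
from h import *
ya=1.1785;R=np.array([[np.cos(ya),-np.sin(ya)],[np.sin(ya),np.cos(ya)]])
f=lambda a,z:(R.T@(onz("side",a,z)[:2]-[.5924,.1059])*1000).round(1)
print("ring",f((242.96,162.7),.034),"cap",f(((443.5)/14-.5+220,(484.5)/14-.5+130),.048))
E
```

```text
ring [83.4 37.3] cap [54.8 12.9]
```

Call:
move_arm([
  [12,[0,0.16,0],0],
  [12,[-0.1,0.03,0],0],
  [12,[-0.1,0.02,0],0],
  [12,[-0.1,0.02,0],0],
  [12,[-0.1,0.02,0],0],
  [12,[-0.1,0.02,0],0],
  [12,[-0.1,0.01,0],0],
  [12,[0,0,0],0],
])

```text
time_s: 17.5
position: [0.608, 0.2031, 0.2678]
orientation: [-3.137, -0.001, 2.746]
force: [-3.6, -9.9, -0.4]
grip_width: 0.256
```

```bash
python3 - <<'E'
from h import *
jf()
i,_=eyes.capture("side");crop(i,220,130,50,50,14,"pics/s11c.png")
E
```

```text
t 17.5 pin jig [92.5 21.5] r 183.8 th 0.117 F jig [-10.56  -0.43] -0.36 tq [-3.05  0.85  0.  ] z 0.26781230476385076
```

View pics/s11c.png

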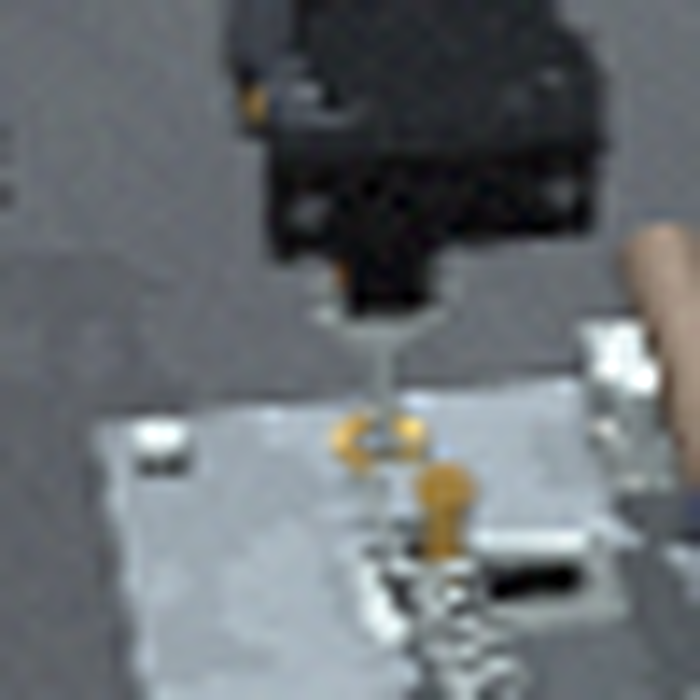

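Call:
move_arm([
  [12,[-0.08,0.01,0],0],
  [12,[-0.08,0,0],0],
  [12,[-0.05,0,0],0],
  [12,[0,0,0],0],
])

```text
time_s: 18.05
position: [0.6128, 0.2013, 0.2678]
orientation: [-3.137, -0.001, 2.746]
force: [-3.4, -10.4, -0.1]
grip_width: 0.25
```

```bash
python3 - <<'E'
from h import *
jf()
i,_=eyes.capture("side");crop(i,220,130,50,50,14,"pics/s12c.png")
E
```

```text
t 18.05 pin jig [92.8 16.5] r 183.5 th 0.09 F jig [-10.95  -0.84] -0.11 tq [-3.03  0.97 -0.09] z 0.26775843437947494
```

View pics/s12c.png

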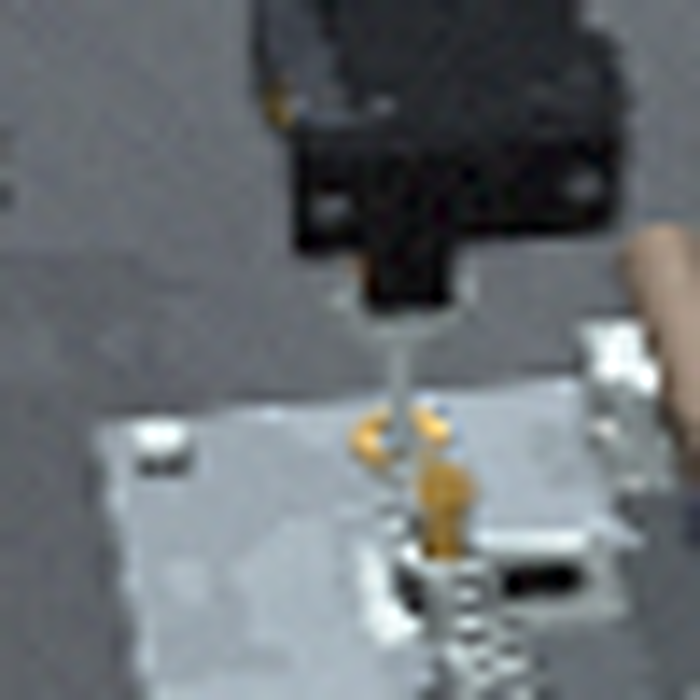

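Call:
move_arm([
  [12,[-0.05,0,0],0],
  [12,[-0.05,0,0],0],
  [12,[0,0,0],0],
])

```text
time_s: 18.48
position: [0.6151, 0.2004, 0.2678]
orientation: [-3.137, -0.001, 2.746]
force: [-3.9, -9.7, 0.1]
grip_width: 0.249
```

```bash
python3 - <<'E'
from h import *
jf()
i,_=eyes.capture("side");crop(i,220,130,50,50,14,"pics/s13c.png")
E
```

```text
t 18.475 pin jig [92.8 14. ] r 183.3 th 0.076 F jig [-10.47  -0.09] 0.1 tq [-2.99  0.93 -0.02] z 0.2677717256389818
```

View pics/s13c.png

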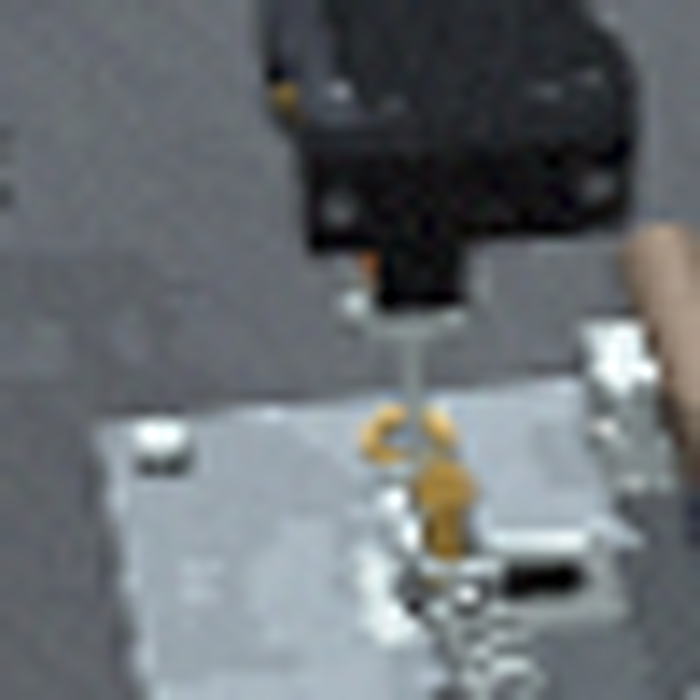

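Call:
move_arm([
  [12,[-0.05,0,0],0],
  [12,[-0.03,0,0],0],
  [12,[0,0,0],0],
  [12,[0,0,0],0],
])

```text
time_s: 19.02
position: [0.6169, 0.1997, 0.2677]
orientation: [-3.137, -0.001, 2.746]
force: [-3.0, -10.4, -0.6]
grip_width: 0.254
```

```bash
python3 - <<'E'
from h import *
jf()
i,_=eyes.capture("side");crop(i,220,130,50,50,14,"pics/s14c.png");jf();eyes.capture("side");jf()
E
```

```text
t 19.025 pin jig [92.8 12.1] r 183.2 th 0.066 F jig [-10.74  -1.21] -0.65 tq [-2.89  1.01  0.04] z 0.2677311842123359
t 19.075 pin jig [92.8 12.1] r 183.2 th 0.066 F jig [-11.37  -0.79] 0.49 tq [-3.    1.1  -0.02] z 0.2677054254250286
t 19.125 pin jig [92.8 12.1] r 183.2 th 0.066 F jig [-10.93  -0.1 ] 0.75 tq [-2.95  1.07 -0.03] z 0.2677405803211506
```

View pics/s14c.png

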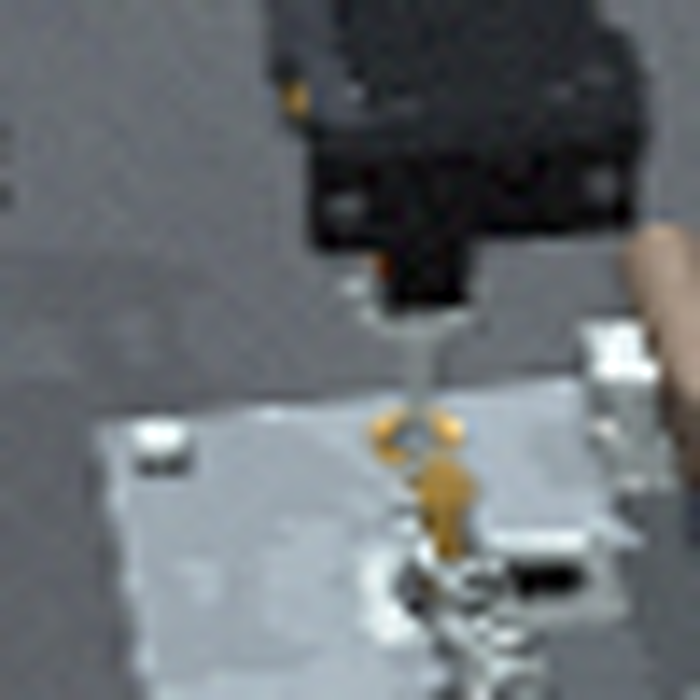

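```bash
python3 - <<'E'
from h import *
ya=1.1785;R=np.array([[np.cos(ya),-np.sin(ya)],[np.sin(ya),np.cos(ya)]])
f=lambda x,y,z:(R.T@(onz("side",((x+.5)/14-.5+220,(y+.5)/14-.5+130),z)[:2]-[.5924,.1059])*1000).round(1)
r=f(417,436,.034);print("ring",r,np.arctan2(r[1],r[0]+90),"cap",f(444,486,.048))
for q in((402,437),(410,436)): print(f(*q,.034))
E
```

```text
ring [91.1 13.6] 0.07495593820025807 cap [54.  12.8]
[91.3 17.4]
[91.4 15.4]
```

Call:
move_arm([
  [12,[-0.01,-0.1,0],0],
  [12,[-0.01,-0.1,0],0],
  [12,[-0.01,-0.1,0],0],
  [12,[-0.01,-0.1,0],0],
  [12,[-0.01,-0.1,0],0],
  [12,[0,-0.1,0],0],
  [12,[0,0,0],0],
])

```text
time_s: 20.0
position: [0.6122, 0.1859, 0.268]
orientation: [-3.138, -0.001, 2.747]
force: [-3.0, -7.9, -0.5]
grip_width: 0.25
```

```bash
python3 - <<'E'
from h import *
jf()
i,_=eyes.capture("side");crop(i,220,130,50,50,14,"pics/s15c.png");jf()
E
```

```text
t 20.0 pin jig [78.3 11.1] r 168.6 th 0.066 F jig [-8.48 -0.29] -0.49 tq [-2.35  0.86 -0.03] z 0.2679522539600414
t 20.05 pin jig [78.4 11.1] r 168.7 th 0.066 F jig [-8.95  0.54] -0.19 tq [-2.36  0.88  0.  ] z 0.2679460913894701
```

View pics/s15c.png

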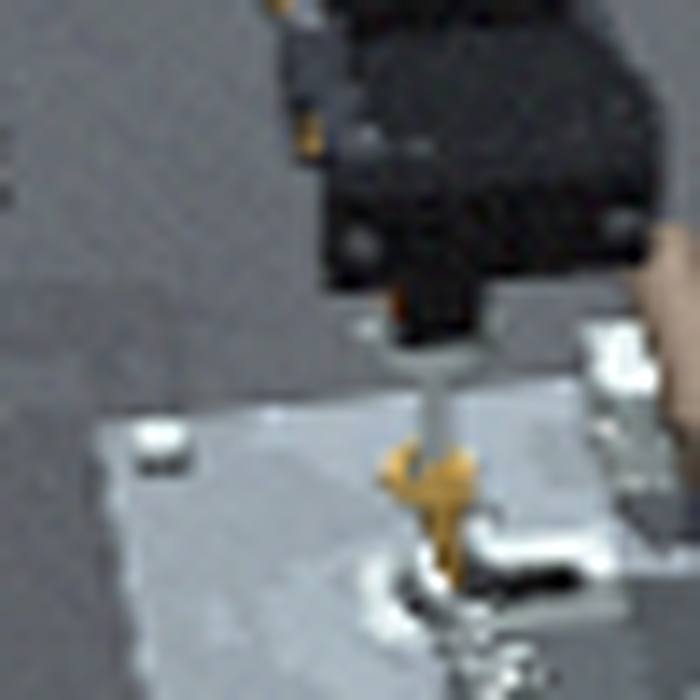

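Call:
move_arm([
  [12,[0,-0.08,0],0],
  [12,[0,-0.08,0],0],
  [12,[0,-0.06,0],0],
  [12,[0,0,0],0],
])

```text
time_s: 20.55
position: [0.6103, 0.1823, 0.2682]
orientation: [-3.14, -0.001, 2.748]
force: [-3.2, -5.7, -1.1]
grip_width: 0.253
```

```bash
python3 - <<'E'
from h import *
jf()
i,_=eyes.capture("side");crop(i,220,130,50,50,14,"pics/s16c.png");jf()
E
```

```text
t 20.55 pin jig [74.2 11.5] r 164.6 th 0.07 F jig [-6.53  0.75] -1.11 tq [-1.52  0.59  0.03] z 0.2682172946988143
t 20.6 pin jig [74.2 11.5] r 164.6 th 0.07 F jig [-5.82  0.46] -0.5 tq [-1.59  0.62 -0.01] z 0.26822654758765474
```

View pics/s16c.png

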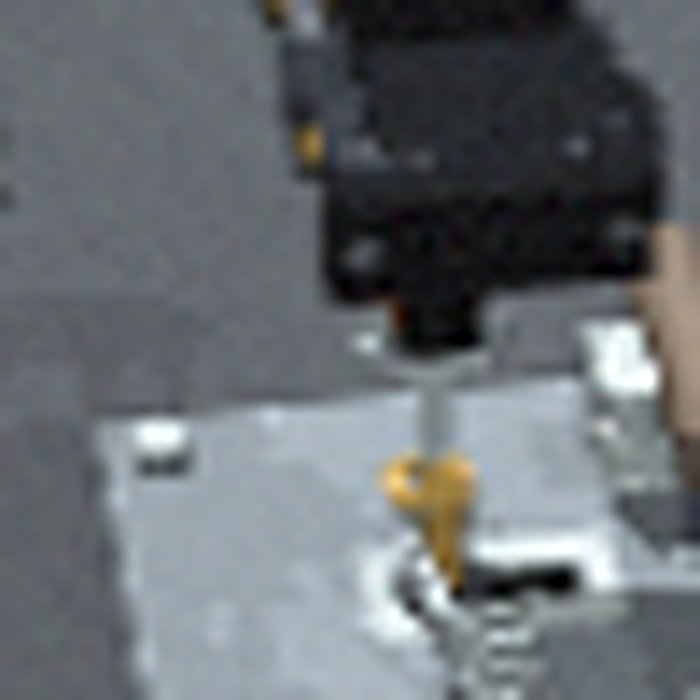

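Call:
move_arm([
  [12,[0,-0.05,0],0],
  [12,[0,-0.05,0],0],
  [12,[0,0,0],0],
])

```text
time_s: 20.98
position: [0.6097, 0.1813, 0.2687]
orientation: [3.14, 0.0, 2.749]
force: [-0.6, -0.1, -2.3]
grip_width: 0.251
```

```bash
python3 - <<'E'
from h import *
jf()
i,_=eyes.capture("side");crop(i,220,130,50,50,14,"pics/s17c.png");jf()
E
```

```text
t 20.975 pin jig [73.  11.7] r 163.4 th 0.072 F jig [-0.37  0.52] -2.3 tq [-0.14  0.06 -0.02] z 0.2687173675846446
t 21.025 pin jig [73.  11.7] r 163.4 th 0.071 F jig [ 0.49 -0.02] -1.0 tq [-0.05  0.06 -0.02] z 0.26871817699517064
```

View pics/s17c.png

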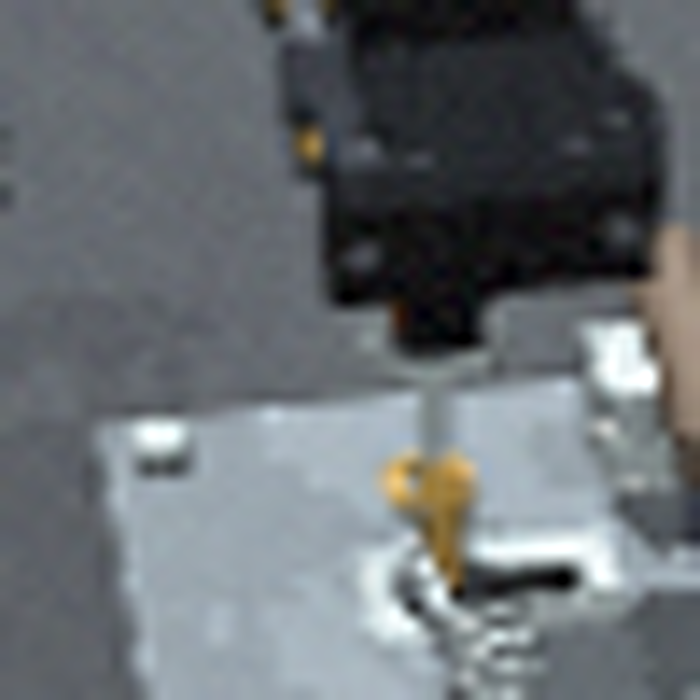

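The hook is seated: the force dropped to about 0 with the ring held at r≈160. I centre the pin in the ring and lift.

Call:
move_arm([
  [12,[0,-0.1,0],0],
  [12,[0,0,0],0],
])

```text
time_s: 21.28
position: [0.6088, 0.1782, 0.2687]
orientation: [3.141, 0.0, 2.748]
force: [-0.1, -0.7, -1.8]
grip_width: 0.257
```

```bash
python3 - <<'E'
from h import *
jf();eyes.capture("side");jf()
E
```

```text
t 21.275 pin jig [69.8 11.3] r 160.2 th 0.071 F jig [-0.73 -0.18] -1.79 tq [-0.02  0.03 -0.01] z 0.26869747549155987
t 21.325 pin jig [69.9 11.4] r 160.3 th 0.071 F jig [-0.65  0.95] -2.74 tq [-0.01 -0.01 -0.  ] z 0.26863743090286685
```

Call:
move_arm([
  [12,[0,0,-0.1],0],
  [12,[0,0,-0.15],0],
  [12,[0,0,-0.2],0],
  [12,[0,0,-0.2],0],
  [12,[0,0,-0.3],0],
  [12,[0,0,-0.6],0],
  [12,[0,0,-1],0],
  [12,[0,0,-1],0],
  [12,[0,0,-0.6],0],
  [12,[0,0,0],0],
  [12,[0,0,0],0],
])

```text
time_s: 22.7
position: [0.6084, 0.1783, 0.3713]
orientation: [-3.141, -0.001, 2.748]
force: [-0.2, -0.7, -1.5]
grip_width: 0.25
```

```bash
python3 - <<'E'
from h import *
jf()
i,_=eyes.capture("side");crop(i,210,100,60,80,9,"pics/s18c.png")
s=arm.observe();print(s['position'],s['orientation'],s['joint_pos'].round(2))
P=(.579,-.0695,.3737);rel(P,yaw=s['orientation'][2]);rel((.5079,-.2976,.3737),P,yaw=2.748)
E
```

```text
t 22.7 pin jig [69.8 11.7] r 160.2 th 0.073 F jig [-0.71 -0.08] -1.49 tq [-0.04 -0.    0.04] z 0.37134410267795526
[0.6083889  0.17824694 0.37113048] [-3.14036948e+00 -1.21902732e-03  2.74843454e+00] [-0.68  0.33  0.41  1.57 -0.14  1.27  0.93]
total shares [-2.71 -9.6  -0.1 ] rows 10 each [-0.271 -0.96  -0.01 ]
total shares [-0.87 -9.52 -0.  ] rows 10 each [-0.087 -0.952 -0.   ]
```

View pics/s18c.png

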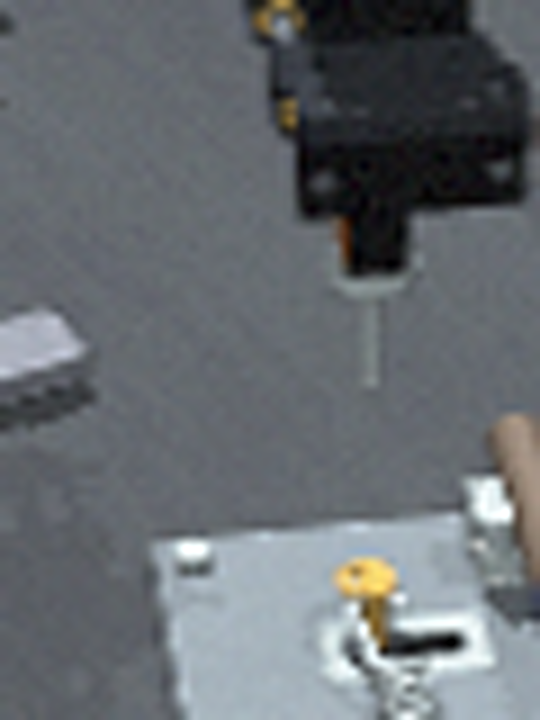

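Call:
move_arm([
  [12,[-0.27,-0.96,0],0],
  [12,[-0.27,-0.96,0],0],
  [12,[-0.27,-0.96,0],0],
  [12,[-0.27,-0.96,0],0],
  [12,[-0.27,-0.96,0],0],
  [12,[-0.27,-0.96,0],0],
  [12,[-0.27,-0.96,0],0],
  [12,[-0.27,-0.96,0],0],
  [12,[-0.27,-0.96,0],0],
  [12,[-0.27,-0.96,0],0],
])

```text
time_s: 24.0
position: [0.5783, -0.0718, 0.3724]
orientation: [3.141, 0.0, 2.747]
force: [-0.0, -0.8, -1.5]
grip_width: 0.25
```

Call:
move_arm([
  [12,[-0.09,-0.95,0],0],
  [12,[-0.09,-0.95,0],0],
  [12,[-0.09,-0.95,0],0],
  [12,[-0.09,-0.95,0],0],
  [12,[-0.09,-0.95,0],0],
  [12,[-0.09,-0.95,0],0],
  [12,[-0.09,-0.95,0],0],
  [12,[-0.09,-0.95,0],0],
  [12,[-0.09,-0.95,0],0],
  [12,[-0.09,-0.95,0],0],
  [12,[0,0,0],0.97],
  [12,[0,0,0],0.97],
  [12,[0,0,0],0.97],
  [12,[0,0,0],0.97],
  [12,[0,0,0],1],
  [12,[0,0,0],0],
  [12,[0,0,0],0],
])

```text
time_s: 26.12
position: [0.5083, -0.2979, 0.3723]
orientation: [3.141, 0.0, 2.165]
force: [-0.4, 0.0, -1.8]
grip_width: 0.252
```

```bash
python3 - <<'E'
from h import *
s=arm.observe();print(s['position'],s['orientation'],s['force'])
i,_=eyes.capture("side");crop(i,280,220,70,70,10,"pics/s19c.png");print(proj("side",[*s['position'][:2],s['position'][2]-.2448]))
rel((.5079,-.2976,.3723))
j,_=eyes.capture("top");crop(j,165,120,130,100,6,"pics/t19c.png")
E
```

```text
[ 0.50830661 -0.29786273  0.37234383] [3.14148116e+00 3.39639610e-05 2.16472065e+00] [-0.38898892  0.0402493  -1.76634672]
[[317.34751938 254.35011518]]
total shares [ 0.02 -0.02  0.  ] rows 1 each [ 0.016 -0.015  0.001]
```

View pics/s19c.png

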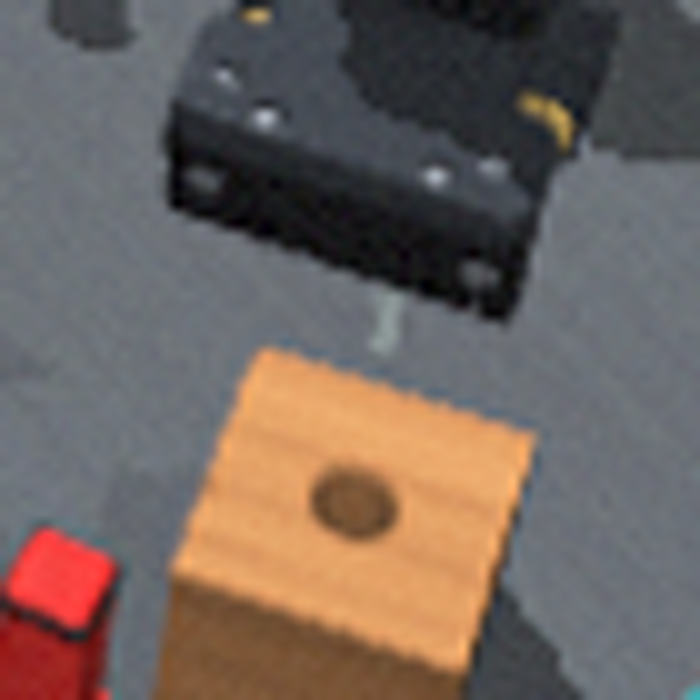

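View pics/t19c.png

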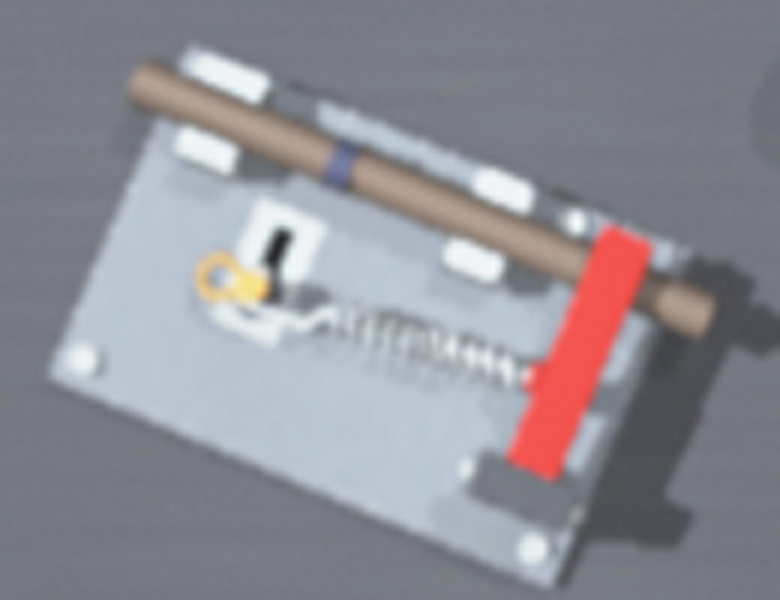

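```bash
python3 - <<'E'
from h import *
t=onz("side",(317.95,254.6),.1275);h=onz("side",(314.95,269.75),.062);print(t,h)
s=arm.observe();d=h[:2]-t[:2];p=s['position'];rel((p[0]+d[0],p[1]+d[1],p[2]))
E
```

```text
[ 0.5091128  -0.29919198  0.1275    ] [ 0.51045539 -0.29803893  0.062     ]
total shares [ 0.01  0.07 -0.  ] rows 1 each [ 0.008  0.07  -0.   ]
```

Call:
move_arm([
  [12,[0,0.07,0.5],0],
  [12,[0,0,0.7],0],
  [12,[0,0,0.7],0],
  [12,[0,0,0.4],0],
  [12,[0,0,0],0],
])

```text
time_s: 26.85
position: [0.5101, -0.2962, 0.3137]
orientation: [-3.14, -0.001, 2.163]
force: [0.7, -0.5, -0.8]
grip_width: 0.25
```

```bash
python3 - <<'E'
from h import *
s=arm.observe();print(s['position'],s['force'])
i,_=eyes.capture("side");crop(i,280,220,70,70,10,"pics/s20c.png")
E
```

```text
[ 0.51007122 -0.29618953  0.31368841] [ 0.72813291 -0.548021   -0.80688484]
```

View pics/s20c.png

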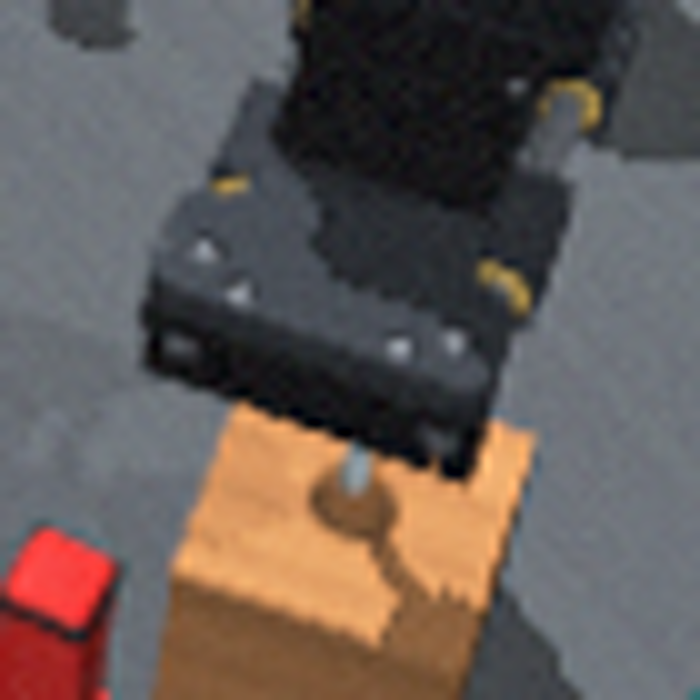

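The tip (356,492) is centred over the hole mouth (354,502). I lower it in.

Call:
move_arm([
  [12,[0,0,0.4],0],
  [12,[0,0,0.5],0],
  [12,[0,0,0.5],0],
  [12,[0,0,0.4],0],
  [12,[0,0,0.2],0],
  [12,[0,0,0.15],0],
  [12,[0,0,0.1],0],
  [12,[0,0,0],0],
])

```text
time_s: 27.9
position: [0.5104, -0.2964, 0.2586]
orientation: [3.142, 0.0, 2.163]
force: [0.1, 0.2, -1.1]
grip_width: 0.248
```

```bash
python3 - <<'E'
from h import *
s=arm.observe();print(s['position'],s['orientation'],s['force'],s['wrist_torque'])
E
```

```text
[ 0.51035056 -0.29636185  0.25857565] [3.14157648e+00 1.39835085e-04 2.16280461e+00] [ 0.06330102  0.19036447 -1.12613756] [-0.04508871  0.08332777  0.00370395]
```

Call:
move_arm([
  [12,[0,0,0.05],0],
  [12,[0,0,0.04],0],
  [12,[0,0,0],0],
])

```text
time_s: 28.28
position: [0.5103, -0.2964, 0.2564]
orientation: [3.141, 0.0, 2.163]
force: [0.0, -0.2, -0.6]
grip_width: 0.251
```

Call:
move_arm([
  [12,[0,0,0.03],0],
  [12,[0,0,0],0],
])

```text
time_s: 28.52
position: [0.5104, -0.2965, 0.2563]
orientation: [3.141, -0.0, 2.163]
force: [-3.7, 2.1, 7.7]
grip_width: 0.251
```

Call:
move_arm([
  [24,[0,0,-0.02],0],
  [26,[0,0,0],0],
  [30,[0,0,0],0],
  [36,[0,0,0],0],
  [45,[0,0,0],0],
  [45,[0,0,0],0],
])

```text
time_s: 29.28
position: [0.5103, -0.2963, 0.256]
orientation: [-3.142, 0.0, 2.163]
force: [-0.1, 0.6, 1.6]
grip_width: 0.498
```

Call:
move_arm([
  [45,[0,0,-0.3],0],
  [45,[0,0,-0.6],0],
  [45,[0,0,-1],0],
  [45,[0,0,-1],0],
  [45,[0,0,-1],0],
  [45,[0,0,-1],0],
  [45,[0,0,-1],0],
  [45,[-0.9,0.3,0],0],
  [45,[-0.9,0.3,0],0],
  [45,[-0.9,0.3,0],0],
  [45,[-0.9,0.3,0],0],
  [45,[-0.9,0.3,0],0],
  [45,[-0.9,0.3,0],0],
  [45,[0,0,0],0],
])

```text
time_s: 31.02
position: [0.6236, -0.3838, 0.4039]
orientation: [-3.141, 0.001, 2.163]
force: [-0.2, 0.4, -0.1]
grip_width: 0.519
```

```bash
python3 - <<'E'
from h import *
s=arm.observe();print(s['position'],s['force'])
i,_=eyes.capture("side");t,_=eyes.capture("top");cv2.imwrite("pics/s21.png",i);cv2.imwrite("pics/t21.png",t)
a=cv2.resize(t[170:250,340:420],None,fx=5,fy=5,interpolation=cv2.INTER_CUBIC);b=cv2.resize(i[240:320,275:355],None,fx=5,fy=5,interpolation=cv2.INTER_CUBIC)
cv2.imwrite("pics/pul21.png",np.hstack([a,b]))
a=cv2.resize(t[145:215,180:260],None,fx=5,fy=5,interpolation=cv2.INTER_CUBIC);b=cv2.resize(i[145:215,220:300],None,fx=5,fy=5,interpolation=cv2.INTER_CUBIC);cv2.imwrite("pics/j21.png",np.hstack([a,b]))
E
```

```text
[ 0.62356439 -0.38379684  0.40390863] [-0.24325682  0.37560453 -0.11544129]
```

View pics/pul21.png

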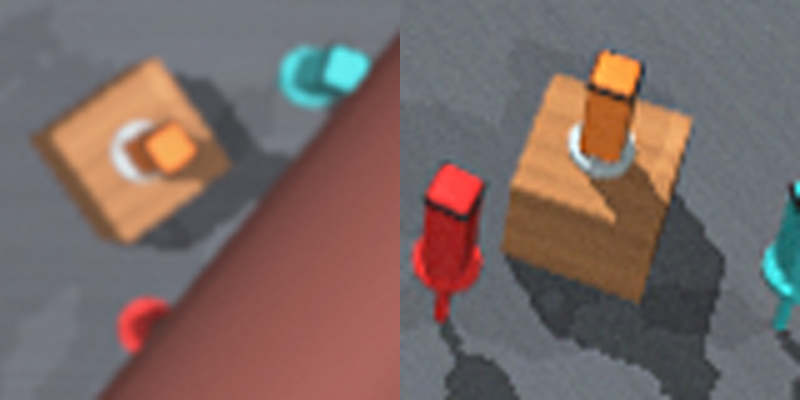

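View pics/j21.png

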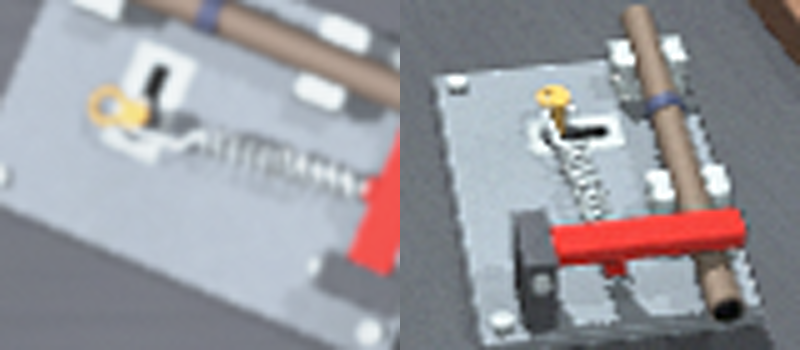

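View pics/s21.png

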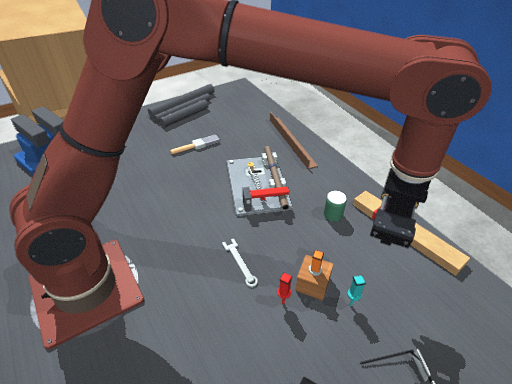

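The puller stands upright with its collar flat on the block. The hook is on the post with the spring taut, the wrench, brush and tin have not moved, and the arm is clear. I hand the job in.

```bash
python3 - <<'E'
from bench import arm,ticket
print(ticket.close_job())
E
```

```text
the job is handed in; nothing more can be done
None
```

The job is handed in: the spring's hook is seated on the anchor post under tension, and the puller stands back in its holder. The handover reports no verdict, so the result rests on my own checks.

**What I did:** I took the orange puller from its holder and put its pin down through the brass ring. I drew the hook out past the post on the jig's +y side, swung it in and slackened until the post took the load. Then I lifted the pin out and returned the puller.

**Loads:** The highest pull I read at the wrist was about 11.4 N at about 62 mm stretch, under the 16 N limit. When the hook seated, the puller's load fell to about 0. I lowered the spring slowly, with no snap-back.

**Last checks:**
- **Hook:** Both views show it on the post with the spring taut. The stretch is about 42 mm and the swing about 0.08 rad, worked out from arm positions and camera measurements.
- **Puller:** It stands upright with its collar flat on the block. It bottomed at the same height it was picked up from.
- **Wrench, brush and tin:** None of them has visibly moved.
- **Arm:** It is clear of everything.

**Disagreements:**
- The two cameras differed by about 3.5 mm on the jig's position, so I set the fine alignment from the side camera alone.
- Contact between shank and post before slackening was not clear from the forces alone. It showed only when the load came off.

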